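Lock the slotted battery cap on a circuit board

TASK

Take the flat-bladed screwdriver out of the tool stand, set its blade on the battery cap with the straight slot so that it drops fully into the slot, and turn the cap clockwise (seen from above) to its stop. Then stand the screwdriver upright in the empty pocket of the tool stand again, fully home, and let go.

Things in the scene. Friction and masses are not known exactly. Their poses are not given: they have to be found in the camera images.
- driver: Flat screwdriver standing in a pocket of the stand, 122 mm, 0.12 kg. Origin: middle of the blade's lower edge; z up to the handle, x along the blade's width. Blade 18 (x) x 3 (y) x 18 mm; shank 9 mm thick; round black guard 48 mm across, 55 to 60 mm up; grey handle 60 to 122 mm up, 36 mm wide (x), flat sides 22 mm apart (y): grip these and the blade points along the handle's width
- stand: Fixed aluminium block, x 75, y 180, 60 mm high, origin centre of its underside, on the table. Two square pockets 30 x 30 mm, 57 mm deep, at y = -50 and +50 mm. One holds the flat screwdriver, the other a nut driver with a round handle (either way round). A tool hangs by its guard on the block's top, its tip then 5 mm above the table
- cap_slot (a point): Middle of the slot's floor, 35 mm above the table; z up, x along the slot, turns with the cap. Slot 7 mm wide in its lower 4 mm, flared to 14 mm at the cap's top, 7.5 mm above the floor; 37 mm long. Metal cap, 40 mm, flush in a black collar of 52 mm: one of three fixed battery holders on the green circuit board; the others' caps have a hexagon or two pin holes
- cap (a joint): Angle of the slotted cap, rad: grows clockwise seen from above, from about 0 to its rigid stop at 0.95 (54 degrees), where the slot points at two white ticks on the collar. Friction 0.06 N m, no spring: stays where left. The blade has about 13 degrees of play in the slot before it drives the cap, so turn the screwdriver about 70 degrees from the slot's direction

How it is judged:
By the outcome, as a careful person would: the job done as asked, in the order asked, and still so for the second after the job is handed in, with the robot touching nothing.
It also fails if it takes over 58 s, if anything falls off the work surface, if the arm or the gripper's body presses on something with over 40 N, if the wrist force passes 120 N, or if a joint passes its speed limit or range.

ROBOT

A 6-joint arm with a two-finger parallel gripper is mounted at the origin on the work surface. World frame = base frame: x ahead of the robot, y to its left, z up, the work surface at z = 0. Lengths are in m, angles in degrees, forces in N, time in s.
With the tool pointing down it reaches from about 0.35 to 0.875 m from the base axis. Payload 4.2 kg.
Tool frame: the origin (TCP) lies on the front face of the gripper's body, between the roots of the fingers; the fingertips stand 70 mm ahead of it and the grasp point (between the pads) lies 51 mm ahead of it; x points along the fingers, y is the direction in which the jaws open and shut, and the axes are right-handed (so a half turn about x gives the same grasp; the last joint's range is limited). The gripper opens to 87 mm and grips with 3 to 60 N. Pads are 19 mm wide; open, the fingers measure 117 mm over their backs; the gripper's body (75 mm by 190 mm) begins 51 mm behind the grasp point.
Start: joints at [89.416, 22.042, 0.453, 0, -68.411, -14.817], TCP at [0.166, 0.603, 0.292] pointing down, gripper open.
Joint ranges: [-179.83, 179.83], [-69.29, 118.12], [-61.27, 80.66], [-181.25, 117.63], [-171.15, -9.14], [-177.46, 177.46]. Speed limits (degrees/s): [159.86, 159.86, 180, 180, 180, 180].

INTERFACE

Orientations are given as a 3x3 rotation matrix whose columns are the frame's x, y, z axes.
In Python, from station import r, viewer, spotter gives the robot as it stands.
- The arm moves only by the tool move_arm, never from a script. Its argument "series" is a list that holds one entry, the list of rows, each a list of 7 numbers: the turn, a rotation vector about the world's x, y, z scaled (see below), then the shift along the world's x, y, z scaled (see below), then the opening, from 0 (shut) to 1 (fully open). A call has 1 to 20 rows; each row shifts and turns the pose as measured when the row begins; what a row does not reach is not made up. The controller multiplies each number of a shift by 60 mm and each number of a turn by 8 degrees. A row lasts 1/8 s, in which the tool goes at most 62.5 mm and 10.7 degrees, less where a joint would pass 70% of its speed; a pose out of reach is approached as far as the arm can. A call with a number of a shift or a turn outside -1 to 1 is refused whole. A call with a gripper value outside its range is refused whole. The fingers move at their own pace and stop on an object; the grip force is fixed at half the most. Time passes only in rows, so rows that do not move let the fingers close. It gives the time, the measured TCP pose, the force and the opening at its end, in the units of the state.
- r.sense(): the state, without advancing time (a new reading comes with each control period).
- viewer.capture(name): name is "side" or "top"; returns (picture, depth): 400x640x3 uint8, red, green, blue; 400x640 float32, m along the optical axis (not along the pixel's ray), 0 where there is no reading.
- viewer.camera_params(name): a dict with "mtx" (3x3 intrinsics, pixels), "dist_coeffs" ([k1, k2, p1, p2, k3] as OpenCV has them; the pictures are not rectified), "pose" (4x4, takes a point from camera to world coordinates). Camera axes: x right, y down, z forward; pixel columns grow to the right and rows downward; lengths in m; the calibration is good to about 2 mm. A picture is of the moment at which its call begins. camera_params takes no time and is no camera call.
- r.finish_job(): hands the job in, once; it reports no verdict.
Trained networks look in the newest picture that a camera, given by its name, has taken for a name from the list of things; names that differ only in an ending like _2 or _b are one class to them, and where a whole thing is asked for, a point or a joint stands for the part that bears it (a point fixed in the world has none). Each returns a list of dicts, best first, with "conf" (0 to 1); they miss things now and then, are a little off and sometimes report something else, mostly with a low value. They report only what shows in the picture. A call takes as long as a camera call.
- spotter.find_in(camera, name): "centre" ([column, row] in pixels, amid what is visible of it).
- spotter.trace(camera, name): "mask" (400x640 bool, what is visible of it) and "centre" ([column, row] in pixels, amid what is visible of it).
The state is a dict: "time_s": time; "joints": joint angles; "joint_velocities": joint speeds; "effort": joint torques, N m; "tcp_pos": TCP position; "ee_rot": TCP orientation; "wrist_force": force on the tool from outside, world axes, zero at the start; "moment": the same for the moment, N m; "gripper_width": opening from 0.0 (shut) to 1.0 (fully open).
Only numpy, scipy, OpenCV 4.12 (cv2) and the standard library are available. Lean on these libraries where they do the work, as an engineer would, in place of code of your own. Each camera call takes 0.05 s, during which the arm holds its last target.

## Working session

There is one attempt and no reset: what is moved stays moved. The work goes in short steps, Python scripts to look and compute and a tool call to move; the robot and the scene stay as the last step left them, time stands still between calls to the robot, and variables do not carry over. Pictures are saved under pics/ and viewed, and the job is handed in when it is done.

Besides the shell and the picture viewer there is one more tool, called as name(argument=value, ...), one argument or row to a line, values as JSON. move_arm: Moves the arm, as the interface text tells. Its arguments: {"type":"object","properties":{"series":{"type":"array","items":{"type":"array","items":{"type":"array","items":{"type":"number","minimum":-1,"maximum":1}}}}},"required":["series"]}

```bash
mkdir -p pics; ls; python3 - <<'E'
from station import r, viewer, spotter
import cv2,numpy as np
s=r.sense();print(s)
for n in("side","top"):
    p,d=viewer.capture(n);cv2.imwrite(f"pics/{n}0.png",p[:,:,::-1]);np.save(f"pics/{n}0.npy",d)
    c=viewer.camera_params(n);print(n,c)
    for t in("driver","stand","cap_slot"):
        print(t,[(round(x["conf"],2),np.round(x["centre"],1)) for x in spotter.find_in(n,t)])
E
```

```text
pics
{'time_s': 0.0, 'joints': array([ 8.94167887e+01,  2.20891661e+01,  3.78494873e-01, -2.77342658e-02,
       -6.84102580e+01, -1.48154204e+01]), 'joint_velocities': array([-0.09072584,  0.01942533,  0.01528107, -0.07269109, -0.02096926,
       -0.01818095]), 'effort': array([ 3.49292650e-04, -3.90671933e+01,  1.87411702e+01,  4.21970040e+00,
        1.11093177e-02, -1.87196479e-04]), 'tcp_pos': array([0.1658309 , 0.6021241 , 0.29117072]), 'ee_rot': array([[-4.71553873e-04, -2.65704757e-01, -9.64054334e-01],
       [-2.10588102e-03, -9.64052040e-01,  2.65705155e-01],
       [-9.99997671e-01,  2.15547802e-03, -1.04940132e-04]]), 'wrist_force': array([-0.2716568 ,  0.03430603,  0.17282406]), 'moment': array([-0.00813141, -0.02240208,  0.0624687 ]), 'gripper_width': 0.9995886265547207}
side {'mtx': array([[411.26718978,   0.        , 315.64099736],
       [  0.        , 411.26718978, 204.46469171],
       [  0.        ,   0.        ,   1.        ]]), 'dist_coeffs': array([-0.09894373,  0.        ,  0.        ,  0.        ,  0.        ]), 'pose': array([[ 0.95612653, -0.15370789,  0.2
[... 194 characters left out ...]
.        ]])}
driver [(0.93, array([330.8, 296.7]))]
stand []
cap_slot [(0.45, array([301.4, 168.3]))]
top {'mtx': array([[426.2345538 ,   0.        , 318.70872388],
       [  0.        , 426.2345538 , 201.34941862],
       [  0.        ,   0.        ,   1.        ]]), 'dist_coeffs': array([-0.06303812,  0.        ,  0.        ,  0.        ,  0.        ]), 'pose': array([[-0.01236429, -0.98074434,  0.19490423,  0.34428319],
       [-0.99953596,  0.01754912,  0.02489762, -0.0135554 ],
       [-0.0278386 , -0.19450594, -0.98050622,  1.08712255],
       [ 0.        ,  0.        ,  0.        ,  1.        ]])}
driver []
stand [(0.76, array([427.8, 228.5]))]
cap_slot [(0.7, array([245.7, 191.2]))]
```

View pics/side0.png

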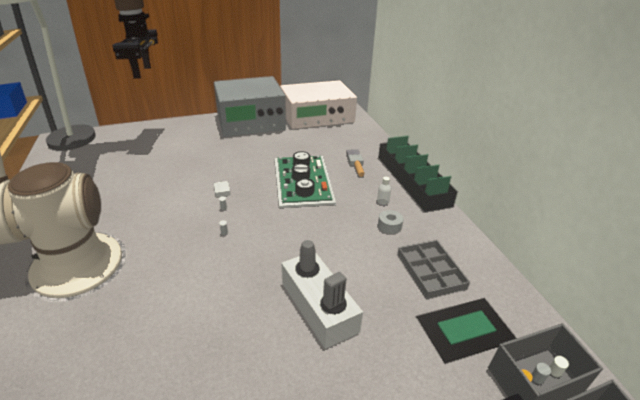

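View pics/top0.png

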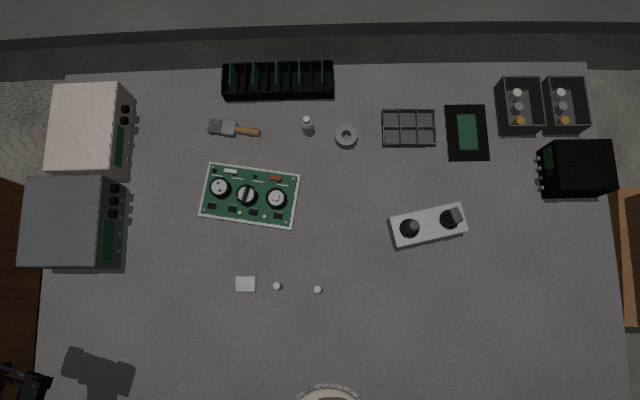

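```bash
python3 - <<'E'
import cv2,numpy as np
t=cv2.imread("pics/top0.png");s=cv2.imread("pics/side0.png")
a=cv2.resize(t[155:235,195:305],None,fx=5,fy=5,interpolation=cv2.INTER_CUBIC)
b=cv2.resize(t[190:260,380:480],None,fx=5,fy=5,interpolation=cv2.INTER_CUBIC)
c=cv2.resize(s[145:215,260:350],None,fx=5,fy=5,interpolation=cv2.INTER_CUBIC)
d=cv2.resize(s[230:350,270:370],None,fx=5,fy=5,interpolation=cv2.INTER_CUBIC)
for n,i in zip("abcd",(a,b,c,d)): cv2.imwrite(f"pics/z{n}.png",i)
E
```

```text
(no output)
```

View pics/za.png

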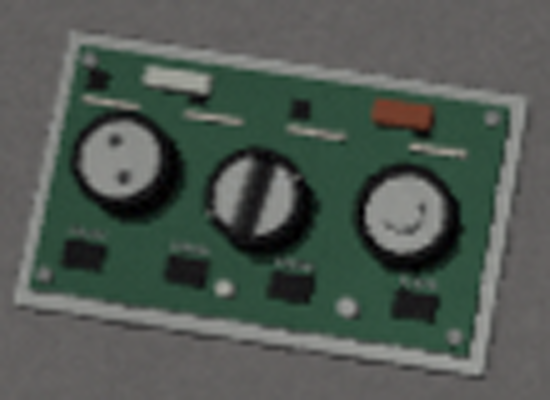

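View pics/zb.png

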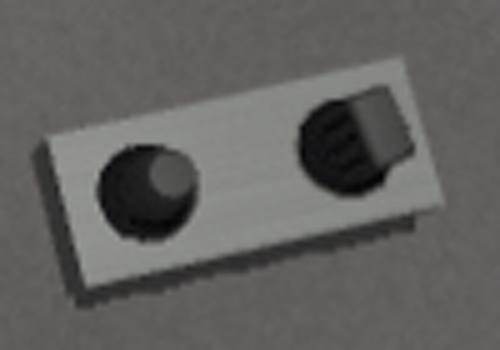

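View pics/zc.png

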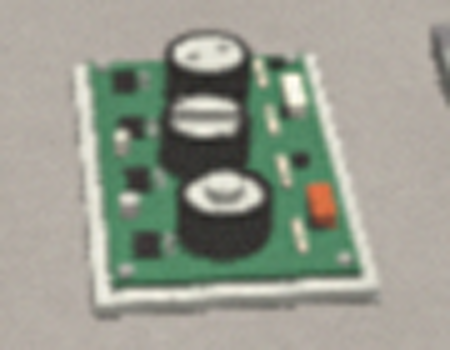

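View pics/zd.png

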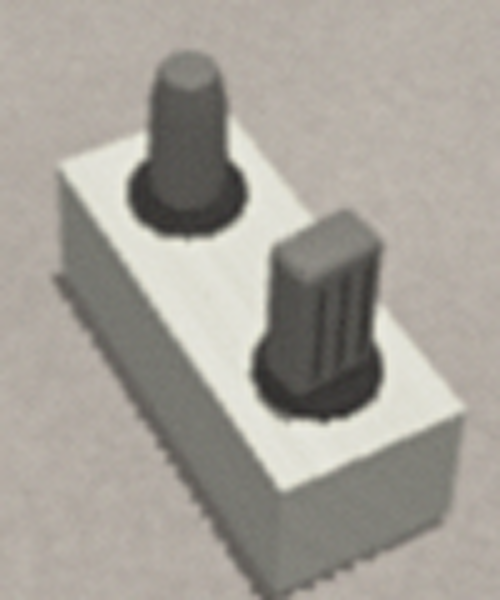

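```bash
cat > h.py <<'E'
import cv2,numpy as np
from station import r,viewer,spotter
def cloud(n,d):
    c=viewer.camera_params(n);h,w=d.shape
    uv=np.stack(np.meshgrid(np.arange(w),np.arange(h)),-1).reshape(-1,1,2).astype(float)
    x=cv2.undistortPoints(uv,c["mtx"],c["dist_coeffs"]).reshape(h,w,2)
    P=np.concatenate([x*d[...,None],d[...,None]],-1)
    return P@c["pose"][:3,:3].T+c["pose"][:3,3]
def plane(n,uv,z):
    c=viewer.camera_params(n)
    x=cv2.undistortPoints(np.array(uv,float).reshape(-1,1,2),c["mtx"],c["dist_coeffs"]).reshape(-1,2)
    D=np.c_[x,np.ones(len(x))]@c["pose"][:3,:3].T;o=c["pose"][:3,3]
    return o+D*((z-o[2])/D[:,2])[:,None]
E
python3 - <<'E'
from h import *
for n,(u0,u1,v0,v1),(cu0,cu1,cv0,cv1) in (("top",(380,480,190,260),(230,265,175,215)),("side",(270,370,230,350),(285,315,155,185))):
    d=np.load(f"pics/{n}0.npy");W=cloud(n,d)
    R=W[v0:v1,u0:u1].reshape(-1,3)
    for nm,a,b in (("table",-.01,.01),("standtop",.054,.0625),("handles",.115,.14)):
        q=R[(R[:,2]>a)&(R[:,2]<b)];print(n,nm,len(q),q.mean(0) if len(q) else "")
        if nm=="standtop":print(cv2.minAreaRect((q[:,:2]*1000).astype(np.float32)))
        if nm=="handles" and len(q)>9:
            _,l,ctr=cv2.kmeans(q[:,:2].astype(np.float32),2,None,(3,50,1e-6),5,0)
            for k in(0,1):
                g=q[l[:,0]==k];print(k,len(g),g.mean(0),cv2.minAreaRect((g[:,:2]*1000).astype(np.float32)))
    C=W[cv0:cv1,cu0:cu1].reshape(-1,3);q=C[(C[:,2]>.036)&(C[:,2]<.05)];print("cap",len(q),q.mean(0),np.median(q[:,2]))
b=np.array([(50,137),(403,57),(445,205),(85,290)])/5+[380,190]-.4
P=plane("top",b,.06);print(P,P.mean(0))
b=np.array([(60,168),(285,490),(465,410),(235,118)])/5+[270,230]-.4
P=plane("side",b,.06);print(P,P.mean(0))
# cap
t=cv2.cvtColor(cv2.imread("pics/top0.png"),cv2.COLOR_BGR2GRAY)
print(t[180:212,232:264])
E
```

```text
top table 4534 [ 4.95979041e-01 -2.73356564e-01 -2.71900320e-04]
top standtop 1556 [ 0.48577554 -0.24899161  0.05944404]
((488.03839111328125, -253.56954956054688), (75.66304016113281, 181.69044494628906), 11.893593788146973)
top handles 275 [ 0.48918042 -0.26148798  0.12500388]
0 109 [ 0.47667756 -0.2029965   0.12475245] ((477.0939636230469, -203.5542755126953), (25.03321075439453, 23.703765869140625), 54.436134338378906)
1 166 [ 0.49739013 -0.29989503  0.12516897] ((497.9759216308594, -300.8224182128906), (36.33689498901367, 22.14401626586914), 19.86348533630371)
cap 289 [0.5737988  0.19842066 0.04176525] 0.04192218337060316
side table 7424 [ 5.08095978e-01 -1.92680186e-01 -5.01045256e-04]
side standtop 1847 [ 0.48308322 -0.27143892  0.05911439]
((487.5694885253906, -254.4207763671875), (76.77706146240234, 182.3459014892578), 12.056327819824219)
side handles 419 [ 0.48952721 -0.27292642  0.1234494 ]
0 271 [ 0.49675653 -0.30726118  0.12363591] ((497.69488525390625, -304.7532653808594), (36.041709899902344, 22.573978424072266), 20.33608055114746)
1 148 [ 0.47628974 -0.21005669  0.12310789] ((477.16510009765625, -206.95257568359375), (23.47730255126953, 24.49440574645996), 55.16907501220703)
cap 373 [0.57580229 0.18921335 0.04126357] 0.041474827683914195
[[ 0.50655118 -0.15950889  0.06      ]
 [ 0.54311719 -0.33453857  0.06      ]
 [ 0.46978617 -0.34947591  0.06      ]
 [ 0.43193192 -0.17309112  0.06      ]] [ 0.48784661 -0.25415362  0.06      ]
[[ 0.43338794 -0.17738248  0.06      ]
 [ 0.47082048 -0.3501107   0.06      ]
 [ 0.54275198 -0.33509295  0.06      ]
 [ 0.50903605 -0.16806696  0.06      ]] [ 0.48899911 -0.25766327  0.06      ]
[[ 66  67  66 ...  71  70  72]
 [ 67  68  67 ...  97  97  94]
 [ 68  66  67 ... 126 127 107]
 ...
 [ 25  25  26 ...  68  68  69]
 [ 26  22  23 ...  69  67  67]
 [ 29  26  25 ...  67  67  69]]
```

```bash
python3 - <<'E'
from h import *
for n,(u0,u1,v0,v1),z in (("top",(236,257,183,205),.0425),("side",(292,311,162,174),.0425)):
    im=cv2.cvtColor(cv2.imread(f"pics/{n}0.png"),cv2.COLOR_BGR2GRAY)
    # rectify to plane z, 0.25mm/pixel, world window
    xs=np.arange(.530,.620,.0005);ys=np.arange(.150,.240,.0005)
    X,Y=np.meshgrid(xs,ys,indexing="ij")
    c=viewer.camera_params(n);Ti=np.linalg.inv(c["pose"])
    P=np.stack([X,Y,np.full_like(X,z)],-1).reshape(-1,3)
    uv=cv2.projectPoints(P,cv2.Rodrigues(Ti[:3,:3])[0],Ti[:3,3],c["mtx"],c["dist_coeffs"])[0].reshape(*X.shape,2).astype(np.float32)
    o=cv2.remap(im,uv[...,0],uv[...,1],cv2.INTER_CUBIC)
    np.save(f"pics/rect_{n}.npy",o)
    big=cv2.resize(o[::-1,::-1],None,fx=3,fy=3) # up=+x, left=+y
    cv2.imwrite(f"pics/rect_{n}.png",big)
    d=np.load(f"pics/{n}0.npy")
E
```

```text
(no output)
```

View pics/rect_top.png

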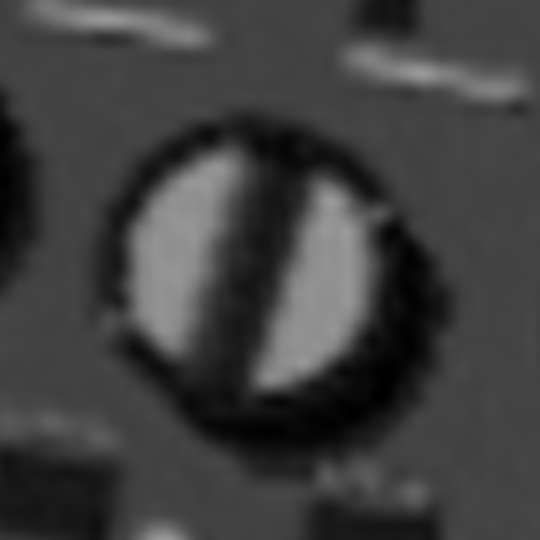

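View pics/rect_side.png

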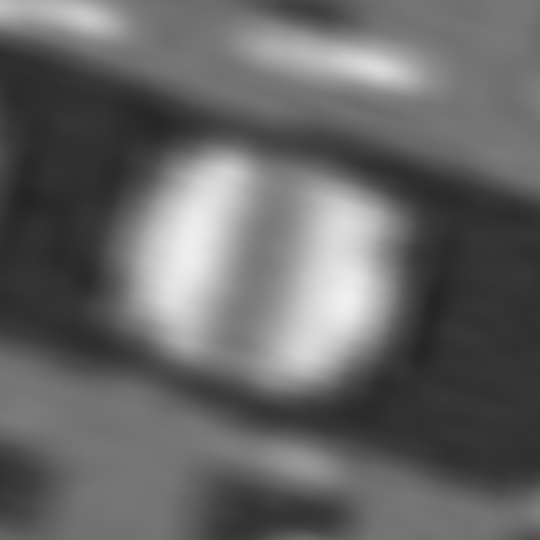

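move_arm(
  series=[
    [[0,0,0.4,0.7,-0.63,0,1],[0,0,0.4,0.7,-0.63,0,1],[0,0,0.4,0.7,-0.63,0,1],[0,0,0.4,0.7,-0.63,0,1],[0,0,0.4,0.7,-0.63,0,1],[0,0,0.4,0.7,-0.63,0,1],[0,0,0.4,0.7,-0.63,0,1],[0,0,0.4,0.7,-0.63,0,1],[0,0,0.4,0.22,-0.83,0,1],[0,0,0.4,0.22,-0.83,0,1],[0,0,0.4,0.22,-0.83,0,1],[0,0,0,0.22,-0.83,0,1],[0,0,0,0.22,-0.83,0,1],[0,0,0,0.22,-0.83,0,1],[0,0,0,-0.23,-0.84,0,1],[0,0,0,-0.23,-0.84,0,1],[0,0,0,-0.23,-0.84,0,1],[0,0,0,-0.23,-0.84,0,1]],
  ],
)

```text
time_s: 2.65
tcp_pos: [0.5351, -0.2237, 0.2925]
ee_rot: [[0.005, 0.367, -0.93], [0.003, -0.93, -0.367], [-1.0, -0.001, -0.006]]
wrist_force: [1.0, -1.0, -0.2]
gripper_width: 0.999
```

move_arm(
  series=[
    [[0,0,-0.19,-0.31,-0.66,0,1],[0,0,0,-0.31,-0.66,0,1],[0,0,0,0,0,0,1]],
  ],
)

```text
time_s: 3.02
tcp_pos: [0.4952, -0.3085, 0.2925]
ee_rot: [[0.005, 0.336, -0.942], [0.002, -0.942, -0.336], [-1.0, -0.001, -0.006]]
wrist_force: [-0.5, -0.2, -1.0]
gripper_width: 1.002
```

```bash
cat > v.py <<'E'
import sys
from h import *
n,o,u0,u1,v0,v1,f=sys.argv[1],sys.argv[2],*map(int,sys.argv[3:8])
p,d=viewer.capture(n);cv2.imwrite(f"pics/{o}_full.png",p[:,:,::-1]);np.save(f"pics/{o}.npy",d)
cv2.imwrite(f"pics/{o}.png",cv2.resize(p[v0:v1,u0:u1,::-1],None,fx=f,fy=f,interpolation=cv2.INTER_CUBIC))
s=r.sense();print(s["time_s"],s["tcp_pos"],s["ee_rot"][:,1],s["joints"])
E
python3 v.py side s1 260 400 170 350 3
```

```text
3.075 [ 0.49581891 -0.30743688  0.29254248] [ 3.37495332e-01 -9.41326970e-01 -6.60813744e-04] [-16.00078393  17.91453244  -5.58248693  -0.24986814 -66.25003651
 125.82515451]
```

View pics/s1.png

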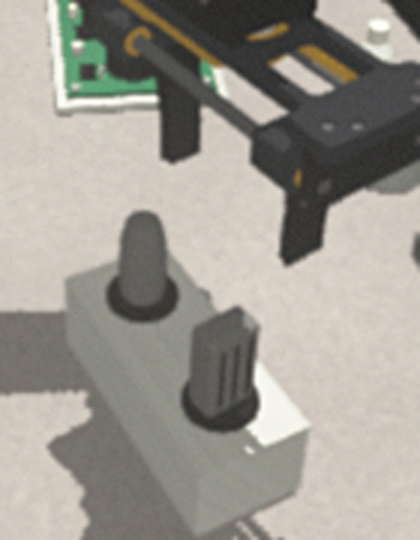

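move_arm(
  series=[
    [[0,0,0,0.03,0.08,-0.6,1],[0,0,0,0,0,-0.6,1],[0,0,0,0,0,-0.6,1],[0,0,0,0,0,-0.5,1],[0,0,0,0,0,0,1]],
  ],
)

```text
time_s: 3.7
tcp_pos: [0.5008, -0.2979, 0.1528]
ee_rot: [[0.011, 0.344, -0.939], [0.001, -0.939, -0.344], [-1.0, 0.002, -0.01]]
wrist_force: [0.4, -1.1, 0.6]
gripper_width: 0.998
```

```bash
python3 v.py side s2 260 400 170 350 3
```

```text
3.75 [ 0.50195389 -0.29835833  0.15449659] [ 0.34410445 -0.93891829  0.00495626] [-14.92890437  25.4464533  -15.94591009  -0.2690903  -47.82933893
 125.23746053]
```

View pics/s2.png

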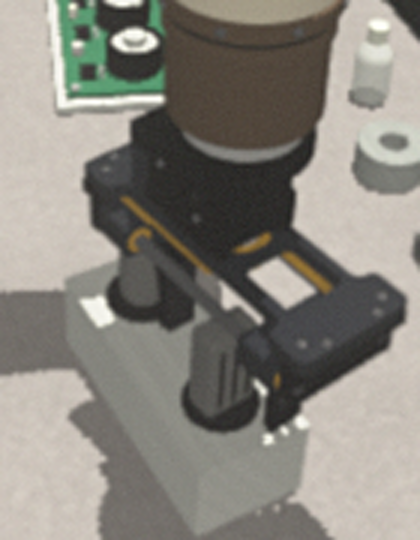

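move_arm(
  series=[
    [[0,0.07,0,-0.05,-0.07,-0.11,1],[0,0,0,0,0,0,1]],
  ],
)

```text
time_s: 4.0
tcp_pos: [0.5007, -0.3026, 0.1504]
ee_rot: [[0.009, 0.346, -0.938], [-0.002, -0.938, -0.346], [-1.0, 0.005, -0.007]]
wrist_force: [-0.3, -0.1, -0.6]
gripper_width: 1.003
```

```bash
python3 -c "
from h import *
s=r.sense();print(s['tcp_pos'],s['ee_rot'],s['wrist_force'])"
```

```text
[ 0.50068319 -0.3026473   0.15043094] [[ 0.00862611  0.34566665 -0.93831773]
 [-0.00204659 -0.93834457 -0.34569535]
 [-0.9999607   0.00490236 -0.00738682]] [-0.30514607 -0.14214553 -0.60521588]
```

move_arm(
  series=[
    [[0,0,0,-0.03,0,-0.03,0.6],[0,0,0,0,0,0,0],[0,0,0,0,0,0,0],[0,0,0,0,0,0,0],[0,0,0,0,0,0,0],[0,0,0,0,0,0,0]],
  ],
)

```text
time_s: 4.75
tcp_pos: [0.4994, -0.3032, 0.1506]
ee_rot: [[0.012, 0.345, -0.938], [-0.003, -0.938, -0.345], [-1.0, 0.007, -0.011]]
wrist_force: [0.6, 0.5, 0.3]
gripper_width: 0.401
```

move_arm(
  series=[
    [[0,0,0,0,0,0,0],[0,0,0,0,0,0,0],[0,0,0,0,0,0,0],[0,0,0,0,0,0,0]],
  ],
)

```text
time_s: 5.25
tcp_pos: [0.4992, -0.3029, 0.1506]
ee_rot: [[0.012, 0.345, -0.938], [-0.003, -0.938, -0.345], [-1.0, 0.007, -0.01]]
wrist_force: [0.2, -0.5, 0.1]
gripper_width: 0.251
```

```bash
python3 v.py side s3 260 400 170 350 3
```

```text
5.3 [ 0.49926769 -0.30293364  0.15061928] [ 0.34534281 -0.93845185  0.00681687] [-1.53735550e+01  2.57335270e+01 -1.62346415e+01 -2.21703397e-02
 -4.73377243e+01  1.25593650e+02]
```

View pics/s3.png

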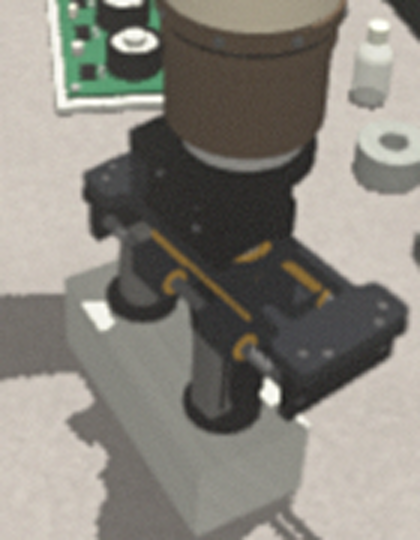

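move_arm(
  series=[
    [[0,0,0,0,0,0.3,0],[0,0,0,0,0,0.4,0],[0,0,0,0,0,0.5,0],[0,0,0,0,0,0.6,0],[0,0,0,0,0,0.2,0],[0,0,0,0,0,0.1,0],[0,0,-0.4,0.07,0.4,0,0],[0,0,-0.4,0.14,0.8,0,0],[0,0,-0.4,0.14,0.9,0,0],[0,0,-0.4,0.14,0.9,0,0],[0,0,-0.4,0.14,0.9,0,0],[0,0,-0.4,0.14,0.9,0,0],[0,0,-0.4,0.14,0.9,0,0],[0,0,-0.4,0.14,0.9,0,0],[0,0,-0.4,0.14,0.8,0,0],[0,0,-0.4,0.07,0.4,0,0],[0,0,0,0,0,0,0]],
  ],
)

```text
time_s: 7.42
tcp_pos: [0.5672, 0.1803, 0.2571]
ee_rot: [[-0.022, -0.229, -0.973], [0.0, -0.973, 0.229], [-1.0, 0.005, 0.022]]
wrist_force: [0.3, -0.2, -1.9]
gripper_width: 0.249
```

```bash
python3 v.py side s4 230 390 60 220 4
```

```text
7.475 [0.56687645 0.17935075 0.25706058] [-0.2294228  -0.97331184  0.00540811] [ 32.85049706  21.1141131   -5.93906973  -0.79485646 -64.06649903
  44.23732763]
```

View pics/s4.png

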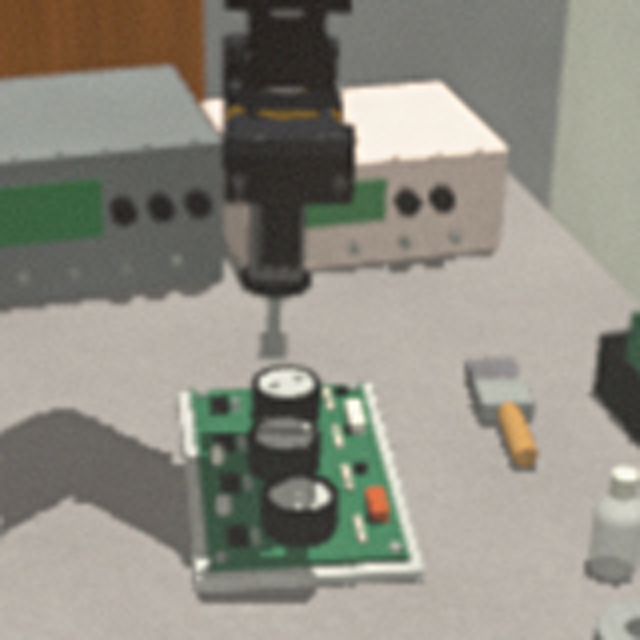

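```bash
python3 - <<'E'
from h import *
for px in ((272,357),(260,357),(285,357)): 
    print(plane("side",[((px[0]+.5)/4-.5+230,(px[1]+.5)/4-.5+60)],.1114))
for px in ((285,437),(252,440),(319,436),(285,418),(285,455)):
    print("cap",plane("side",[((px[0]+.5)/4-.5+230,(px[1]+.5)/4-.5+60)],.0425))
E
```

```text
[[0.56228643 0.18136273 0.1114    ]]
[[0.55456234 0.18338732 0.1114    ]]
[[0.57065937 0.17917193 0.1114    ]]
cap [[0.57382409 0.19006915 0.0425    ]]
cap [[0.55066134 0.19205933 0.0425    ]]
cap [[0.59707287 0.18530354 0.0425    ]]
cap [[0.58070197 0.21521048 0.0425    ]]
cap [[0.56753667 0.16709    0.0425    ]]
```

move_arm(
  series=[
    [[-0.06,-0.2,-0.12,0.15,0.3,0,0],[0,0,0,0,0,0,0],[0,0,0,0,0,0,0]],
  ],
)

```text
time_s: 7.85
tcp_pos: [0.5748, 0.1939, 0.2548]
ee_rot: [[-0.0, -0.248, -0.969], [-0.011, -0.969, 0.248], [-1.0, 0.011, -0.003]]
wrist_force: [0.4, 1.0, -1.8]
gripper_width: 0.251
```

move_arm(
  series=[
    [[0,-0.06,0,0.01,0.06,-0.4,0],[0,0,0,0,0,-0.4,0],[0,0,0,0,0,0,0],[0,0,0,0,0,0,0]],
  ],
)

```text
time_s: 8.35
tcp_pos: [0.5755, 0.1937, 0.2076]
ee_rot: [[0.009, -0.252, -0.968], [-0.011, -0.968, 0.251], [-1.0, 0.008, -0.012]]
wrist_force: [-0.4, 0.6, -0.9]
gripper_width: 0.253
```

```bash
python3 v.py side s5 260 340 110 190 8
```

```text
8.4 [0.57527435 0.19369023 0.20744021] [-0.25175083 -0.96775826  0.00809171] [ 34.19253775  24.224938    -9.43809847   0.96072565 -56.25708544
  40.69538329]
```

View pics/s5.png

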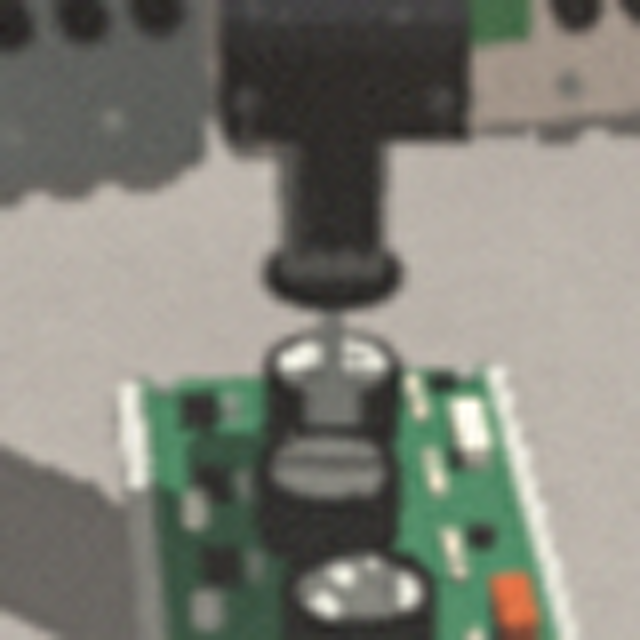

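```bash
python3 - <<'E'
from h import *
f=lambda px:[((px[0]+.5)/8-.5+260,(px[1]+.5)/8-.5+110)]
for px in ((332,418),(332,423)): print(plane("side",f(px),.0619))
for px in ((330,462),(330,467),(330,472)): print("slot top plane",plane("side",f(px),.0425),"floor",plane("side",f(px),.035))
g=cv2.cvtColor(cv2.imread("pics/s5_full.png"),cv2.COLOR_BGR2GRAY)
for u in (297,301,305): print(u,[(v,int(g[v,u])) for v in range(158,176)])
E
```

```text
[[0.57575033 0.19532799 0.0619    ]]
[[0.57484317 0.19201632 0.0619    ]]
slot top plane [[0.57588948 0.19828129 0.0425    ]] floor [[0.57922384 0.21040792 0.035     ]]
slot top plane [[0.57499287 0.19500236 0.0425    ]] floor [[0.57831586 0.20708744 0.035     ]]
slot top plane [[0.57410059 0.19173933 0.0425    ]] floor [[0.57741227 0.20378306 0.035     ]]
297 [(158, 81), (159, 58), (160, 57), (161, 56), (162, 56), (163, 49), (164, 71), (165, 117), (166, 119), (167, 100), (168, 114), (169, 134), (170, 129), (171, 100), (172, 58), (173, 50), (174, 49), (175, 48)]
301 [(158, 117), (159, 115), (160, 115), (161, 116), (162, 111), (163, 74), (164, 85), (165, 127), (166, 126), (167, 96), (168, 106), (169, 127), (170, 135), (171, 122), (172, 74), (173, 44), (174, 51), (175, 50)]
305 [(158, 90), (159, 67), (160, 68), (161, 66), (162, 64), (163, 52), (164, 61), (165, 103), (166, 124), (167, 102), (168, 103), (169, 133), (170, 131), (171, 107), (172, 63), (173, 48), (174, 49), (175, 52)]
```

move_arm(
  series=[
    [[0,0,0,0,0.06,-0.1,0],[0,0,0,0,0,-0.15,0],[0,0,0,0,0,0,0]],
  ],
)

```text
time_s: 8.78
tcp_pos: [0.5757, 0.1977, 0.1931]
ee_rot: [[0.011, -0.252, -0.968], [-0.009, -0.968, 0.252], [-1.0, 0.006, -0.013]]
wrist_force: [0.4, -0.0, -1.2]
gripper_width: 0.253
```

```bash
python3 v.py side s6 260 340 110 190 8
```

```text
8.825 [0.57605825 0.19788859 0.193677  ] [-0.25152499 -0.96783656  0.00525163] [ 34.49514955  25.12288214 -10.20928675   1.00431304 -54.36231801
  40.35602073]
```

View pics/s6.png

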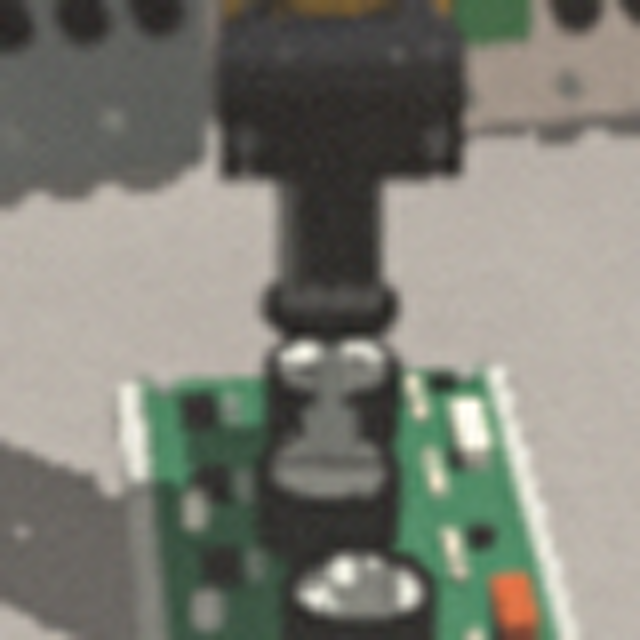

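move_arm(
  series=[
    [[0,0,0,0,-0.01,-0.09,0],[0,0,0,0,0,-0.06,0],[0,0,0,0,0,-0.04,0],[0,0,0,0,0,0,0]],
  ],
)

```text
time_s: 9.32
tcp_pos: [0.5762, 0.1973, 0.1816]
ee_rot: [[0.013, -0.251, -0.968], [-0.009, -0.968, 0.251], [-1.0, 0.005, -0.015]]
wrist_force: [0.4, 0.3, -1.1]
gripper_width: 0.253
```

move_arm(
  series=[
    [[0,0,0,0,0,-0.04,0],[0,0,0,0,0,-0.02,0],[0,0,0,0,0,0,0]],
  ],
)

```text
time_s: 9.7
tcp_pos: [0.5766, 0.1976, 0.1808]
ee_rot: [[0.015, -0.25, -0.968], [-0.008, -0.968, 0.25], [-1.0, 0.004, -0.017]]
wrist_force: [0.2, 0.1, -0.6]
gripper_width: 0.255
```

```bash
python3 v.py side s7 260 340 110 190 8
```

```text
9.75 [0.57674059 0.19766264 0.1807536 ] [-0.25029263 -0.96816123  0.00417447] [ 34.46679496  25.89479252 -11.09542539   1.11570614 -52.56095548
  40.36546337]
```

View pics/s7.png

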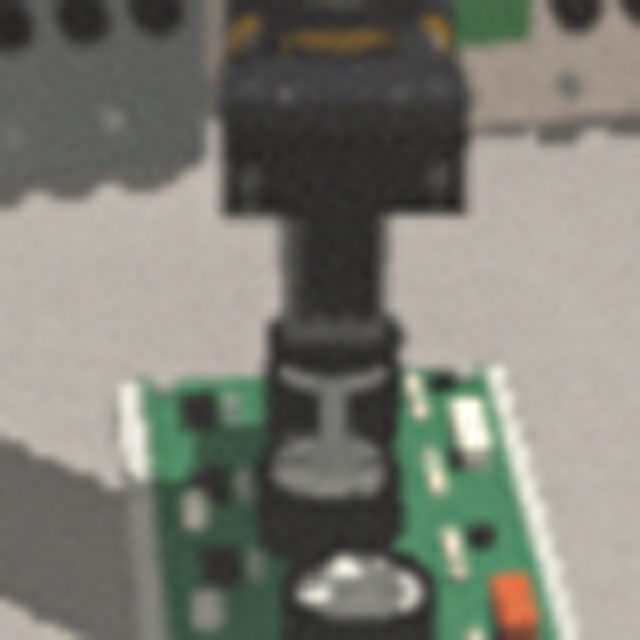

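move_arm(
  series=[
    [[0,0.05,0,-0.01,0,-0.05,0],[0,0,0,0,0,-0.03,0],[0,0,0,0,0,-0.03,0]],
  ],
)

```text
time_s: 10.12
tcp_pos: [0.5775, 0.1978, 0.1804]
ee_rot: [[0.013, -0.248, -0.969], [-0.009, -0.969, 0.248], [-1.0, 0.006, -0.014]]
wrist_force: [-4.6, 0.2, 7.9]
gripper_width: 0.252
```

```bash
python3 -c "
from h import *
s=r.sense();print(s['tcp_pos'],s['ee_rot'],s['wrist_force'],s['moment'])"
```

```text
[0.57745934 0.19776491 0.18037379] [[ 0.01263842 -0.24773005 -0.96874666]
 [-0.00898769 -0.96881305  0.24762977]
 [-0.99987974  0.00557714 -0.01447079]] [-4.56112834  0.24783886  7.92563483] [ 0.1095687   1.57544145 -0.00665369]
```

move_arm(
  series=[
    [[0,0,-0.5,-0.02,0,0,0],[0,0,-0.7,-0.01,0,-0.01,0],[0,0,-0.7,0,0,-0.01,0],[0,0,-0.7,0,0,-0.01,0],[0,0,0,0,0,-0.01,0]],
  ],
)

```text
time_s: 10.75
tcp_pos: [0.5761, 0.1974, 0.1804]
ee_rot: [[0.01, -0.583, -0.812], [-0.014, -0.812, 0.583], [-1.0, 0.006, -0.016]]
wrist_force: [-2.5, -0.2, 4.7]
gripper_width: 0.256
```

move_arm(
  series=[
    [[0,0,-0.7,0,0,0,0],[0,0,-0.7,0,0,-0.01,0],[0,0,-0.7,0,0,0,0],[0,0,-0.7,0,0,-0.01,0],[0,0,-0.7,0,0,0,0],[0,0,0,0,0,0,0]],
  ],
)

```text
time_s: 11.5
tcp_pos: [0.5757, 0.1965, 0.1805]
ee_rot: [[0.0, -0.897, -0.442], [-0.02, -0.442, 0.897], [-1.0, 0.009, -0.018]]
wrist_force: [-0.7, 0.1, 1.5]
gripper_width: 0.247
```

```bash
python3 v.py side s8 260 340 110 190 8; python3 -c "
from h import *
s=r.sense();print(s['wrist_force'],s['moment'])"
```

```text
11.55 [0.57565379 0.1965019  0.18047452] [-0.89697569 -0.44199502  0.00866107] [ 34.45048684  26.16083265 -10.6970986    1.15116571 -53.7831183
  -8.89918225]
[-1.89821422 -0.48903355  2.57087362] [0.00616752 0.50726365 0.03455897]
```

View pics/s8.png

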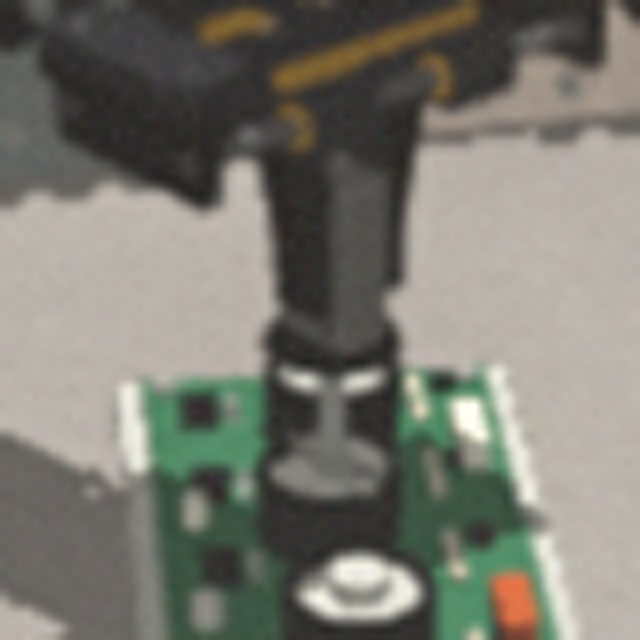

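move_arm(
  series=[
    [[0.04,0,-0.6,0,0.01,-0.01,0],[0,0,-0.6,0,0,-0.01,0],[0,0,-0.6,0,0,-0.01,0],[0,0,-0.4,0,0,0,0]],
  ],
)

```text
time_s: 12.05
tcp_pos: [0.5752, 0.1955, 0.1805]
ee_rot: [[-0.007, -0.988, -0.152], [-0.017, -0.152, 0.988], [-1.0, 0.009, -0.016]]
wrist_force: [-1.6, 0.3, 1.8]
gripper_width: 0.256
```

```bash
python3 -c "
from h import *
s=r.sense();print(s['tcp_pos'],s['ee_rot'],s['wrist_force'],s['moment'])"
```

```text
[0.57524116 0.19554933 0.18048068] [[-0.00689334 -0.98840701 -0.15167088]
 [-0.01696239 -0.15153708  0.98830602]
 [-0.99983237  0.00938543 -0.01572115]] [-1.62253345  0.32114709  1.81921693] [0.03045542 0.38341458 0.04290085]
```

move_arm(
  series=[
    [[0,0,-0.5,0,0.01,-0.01,0],[0,0,-0.3,0,0,0,0]],
  ],
)

```text
time_s: 12.3
tcp_pos: [0.5751, 0.1956, 0.1805]
ee_rot: [[-0.009, -0.999, -0.043], [-0.018, -0.042, 0.999], [-1.0, 0.01, -0.017]]
wrist_force: [-1.3, 1.1, 0.6]
gripper_width: 0.25
```

```bash
python3 -c "
from h import *
s=r.sense();print(s['tcp_pos'],s['ee_rot'],s['wrist_force'],s['moment'])"
```

```text
[0.57509681 0.19562364 0.18048068] [[-0.009379   -0.99904881 -0.04258537]
 [-0.01763475 -0.04241536  0.99894442]
 [-0.99980051  0.01012008 -0.01722016]] [-1.25669635  1.0525358   0.62875931] [0.12141346 0.38335259 0.1495387 ]
```

move_arm(
  series=[
    [[0,0,-0.4,0,0,0,0],[0,0,-0.4,0,0,0,0]],
  ],
)

```text
time_s: 12.55
tcp_pos: [0.575, 0.1956, 0.1805]
ee_rot: [[-0.011, -0.998, 0.065], [-0.017, 0.065, 0.998], [-1.0, 0.01, -0.018]]
wrist_force: [-1.0, -0.8, 2.3]
gripper_width: 0.252
```

```bash
python3 -c "
from h import *
s=r.sense();print(s['tcp_pos'],s['ee_rot'],s['wrist_force'],s['moment'])"
```

```text
[0.57500753 0.19558922 0.1804814 ] [[-0.01145843 -0.99784198  0.06465359]
 [-0.01722141  0.06484517  0.99774672]
 [-0.99978604  0.01031919 -0.01792727]] [-0.97655712 -0.80982944  2.30983798] [0.01407312 0.48423883 0.58456586]
```

move_arm(
  series=[
    [[0,0,0.5,0,0,0,0],[0,0,0.6,0,0,0.01,0],[0,0,0,0,0,0.15,0],[0,0,0,0,0,0.3,0],[0,0,0,0,0,0.5,0],[0,0,0,0,0,0.5,0],[0,0,0,0,-0.5,0.3,0],[0,0,0,0,-0.9,0,0],[0,0,0.5,0,-0.9,0,0],[0,0,0.8,0,-0.9,0,0],[0,0,0.8,0,-0.4,0,0]],
  ],
)

```text
time_s: 13.92
tcp_pos: [0.5748, -0.0236, 0.2897]
ee_rot: [[-0.0, -0.92, -0.392], [-0.018, -0.392, 0.92], [-1.0, 0.007, -0.016]]
wrist_force: [0.3, 0.6, -2.0]
gripper_width: 0.249
```

```bash
python3 v.py side s9 220 400 80 260 3;python3 v.py top t9 195 305 155 235 6; python3 - <<'E'
from h import *
t=cv2.cvtColor(cv2.imread("pics/t9_full.png"),cv2.COLOR_BGR2GRAY)
X,Y=np.meshgrid(np.arange(.530,.620,.0005),np.arange(.150,.240,.0005),indexing="ij")
c=viewer.camera_params("top");Ti=np.linalg.inv(c["pose"])
P=np.stack([X,Y,np.full_like(X,.0425)],-1).reshape(-1,3)
uv=cv2.projectPoints(P,cv2.Rodrigues(Ti[:3,:3])[0],Ti[:3,3],c["mtx"],c["dist_coeffs"])[0].reshape(*X.shape,2).astype(np.float32)
o=cv2.remap(t,uv[...,0],uv[...,1],cv2.INTER_CUBIC)
cv2.imwrite("pics/rect9.png",cv2.resize(o[::-1,::-1],None,fx=3,fy=3))
E
```

```text
13.975 [ 0.57467328 -0.02519946  0.28976325] [-0.91928225 -0.39352084  0.00784178] [ 14.05034909  17.30812953  -7.39211719   1.11398817 -65.59595287
   8.66500604]
14.025 [ 0.57489979 -0.02353927  0.28963495] [-0.92152933 -0.38824014  0.00730024] [ 14.19681521  17.32574631  -7.37076707   1.07501764 -65.58146949
   8.20545343]
```

View pics/s9.png

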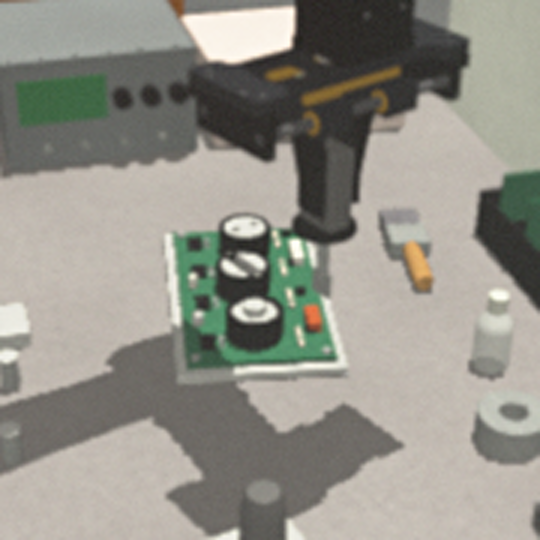

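View pics/rect9.png

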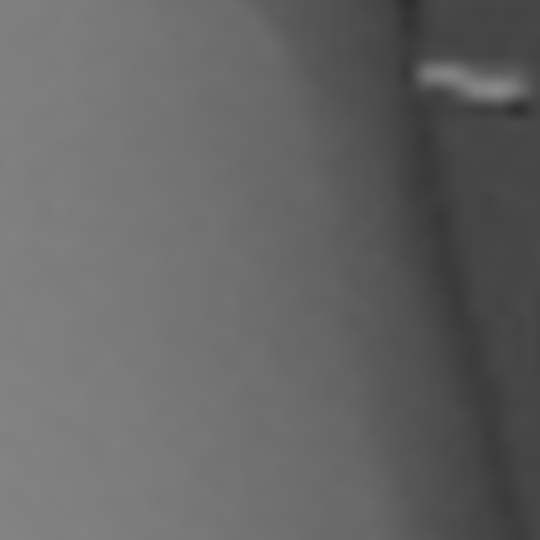

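move_arm(
  series=[
    [[0,0,0.8,-0.1,-0.5,0,0],[0,0,0.8,-0.2,-0.7,0,0],[0,0,0.8,-0.2,-0.7,0,0],[0,0,0.8,-0.2,-0.7,0,0],[0,0,0.8,-0.2,-0.7,0,0],[0,0,0.8,-0.2,-0.7,0,0],[0,0,0.2,-0.1,-0.3,0,0],[0,0,0,0,0,0,0]],
  ],
)

```text
time_s: 15.02
tcp_pos: [0.5034, -0.2828, 0.2902]
ee_rot: [[0.014, -0.441, -0.897], [-0.011, -0.898, 0.441], [-1.0, 0.003, -0.017]]
wrist_force: [0.3, 0.6, -2.1]
gripper_width: 0.252
```

```bash
python3 v.py side s10 230 400 150 350 3;python3 v.py top t10 195 305 155 235 6; python3 - <<'E'
from h import *
t=cv2.cvtColor(cv2.imread("pics/t10_full.png"),cv2.COLOR_BGR2GRAY)
X,Y=np.meshgrid(np.arange(.530,.620,.0005),np.arange(.150,.240,.0005),indexing="ij")
c=viewer.camera_params("top");Ti=np.linalg.inv(c["pose"])
P=np.stack([X,Y,np.full_like(X,.0425)],-1).reshape(-1,3)
uv=cv2.projectPoints(P,cv2.Rodrigues(Ti[:3,:3])[0],Ti[:3,3],c["mtx"],c["dist_coeffs"])[0].reshape(*X.shape,2).astype(np.float32)
o=cv2.remap(t,uv[...,0],uv[...,1],cv2.INTER_CUBIC)
cv2.imwrite("pics/rect10.png",cv2.resize(o[::-1,::-1],None,fx=3,fy=3))
E
```

```text
15.075 [ 0.5035823  -0.28220227  0.29022858] [-0.43994412 -0.89801923  0.0032602 ] [-13.02293336  17.09084371  -7.38202979   0.44764421 -64.61222657
  76.7353753 ]
15.125 [ 0.50376518 -0.28173203  0.29027396] [-0.43891863 -0.89852108  0.0032098 ] [-12.97213692  17.08024683  -7.38967259   0.44549707 -64.60968486
  76.75088376]
```

View pics/s10.png

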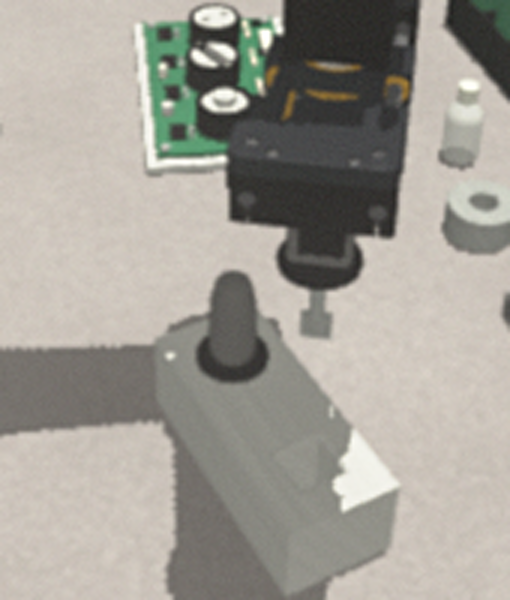

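View pics/rect10.png

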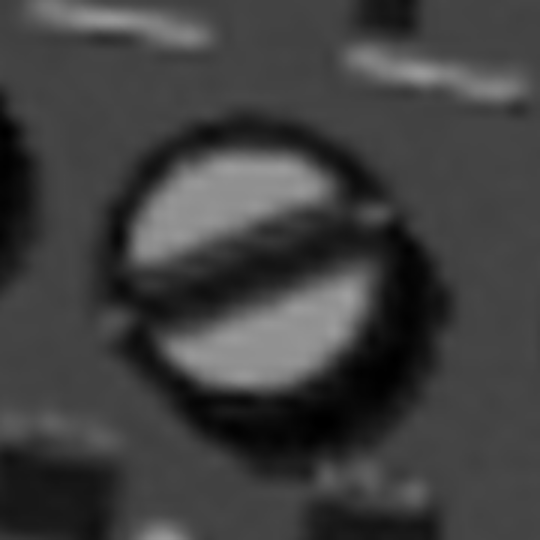

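```bash
python3 - <<'E'
from h import *
for f in("rect_top","rect10"):
    g=cv2.imread(f"pics/{f}.png",0).astype(float)
    for th in (90,105,120):
        m=(g>th).astype(np.uint8)
        yy,xx=np.mgrid[:540,:540];m[(xx-246)**2+(yy-267)**2>122**2]=0
        n,l,st,c=cv2.connectedComponentsWithStats(m)
        k=np.argsort(-st[1:,4])[:2]+1
        d=c[k[0]]-c[k[1]];out=[]
        # slot dir world: normal->(dx=-drow,dy=-dcol)
        a=np.degrees(np.arctan2(-d[0],-d[1]))+90
        # chord fits: edge pts of each facing the other
        for i,kk in enumerate(k):
            e=(c[k[1-i]]-c[kk]);e/=np.linalg.norm(e)
            t=np.array([-e[1],e[0]])
            ys,xs=np.nonzero(l==kk);P=np.c_[xs,ys]-[246,267]
            s=P@t;u=P@e
            b=np.arange(-70,71,5);mx=[u[np.abs(s-q)<2.5].max() for q in b]
            out.append(np.degrees(np.arctan(np.polyfit(b,mx,1)[0])))
        print(f,th,st[k,4],(a+90)%180-90,np.round(out,2))
E
```

```text
rect_top 90 [13398 13131] -16.988941355733772 [0.83 0.03]
rect_top 105 [12094 11685] -17.144428981716047 [0.21 0.8 ]
rect_top 120 [10422  9812] -17.311768512565024 [0.39 0.74]
rect10 90 [13121 12886] -68.86061432063858 [0.93 0.74]
rect10 105 [11844 11394] -68.50610129603177 [0.59 0.42]
rect10 120 [10242  9824] -68.60024653777737 [0.67 0.4 ]
```

move_arm(
  series=[
    [[0,0,0.9,-0.04,-0.18,0,0],[0,0,0.9,-0.03,-0.18,0,0],[0,0,0.9,0,0,0,0],[0,0,0.9,0,0,0,0],[0,0,0.9,0,0,0,0],[0,0,0.9,0,0,0,0],[0,0,0.3,0,0,0,0],[0,0,0,0,0,0,0]],
  ],
)

```text
time_s: 16.12
tcp_pos: [0.505, -0.2929, 0.2906]
ee_rot: [[0.018, 0.367, -0.93], [0.005, -0.93, -0.367], [-1.0, 0.002, -0.019]]
wrist_force: [0.2, -0.1, -1.2]
gripper_width: 0.248
```

```bash
python3 v.py side s11 260 400 170 350 4;python3 v.py top t11 370 500 140 270 4
```

```text
16.175 [ 0.50498536 -0.29294028  0.29064372] [ 0.36716949 -0.93015268  0.00160165] [-14.47057654  17.80769757  -5.88423362  -0.62045546 -65.3772216
 126.2665611 ]
16.225 [ 0.50486422 -0.29323614  0.29068385] [ 0.36695575 -0.93023676  0.00174522] [-14.49977525  17.80815055  -5.88063632  -0.61246573 -65.37685605
 126.279393  ]
```

View pics/s11.png

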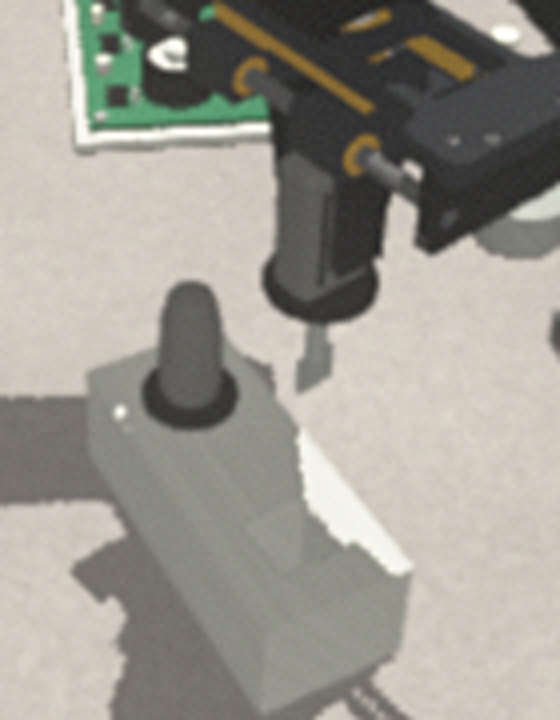

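```bash
python3 - <<'E'
from h import *
f=lambda px:[((px[0]+.5)/4-.5+260,(px[1]+.5)/4-.5+170)]
for px in ((298,394),(330,382),(314,388)): print(plane("side",f(px),.145))
for px in ((246,524),(278,502),(330,553),(296,573)): print("pocket",plane("side",f(px),.06))
E
```

```text
[[ 0.49750776 -0.29851697  0.145     ]]
[[ 0.51289802 -0.29543546  0.145     ]]
[[ 0.50516847 -0.29698152  0.145     ]]
pocket [[ 0.47988661 -0.29071565  0.06      ]]
pocket [[ 0.49796641 -0.28224177  0.06      ]]
pocket [[ 0.51076688 -0.3170179   0.06      ]]
pocket [[ 0.49255759 -0.3234616   0.06      ]]
```

move_arm(
  series=[
    [[-0.06,0.04,-0.1,-0.1,-0.17,0,0],[0,0,0,0,0,-0.2,0],[0,0,0,0,0,-0.4,0],[0,0,0,0,0,-0.3,0],[0,0,0,0,0,0,0]],
  ],
)

```text
time_s: 16.85
tcp_pos: [0.4974, -0.3039, 0.2329]
ee_rot: [[0.011, 0.35, -0.937], [-0.003, -0.937, -0.35], [-1.0, 0.006, -0.009]]
wrist_force: [0.5, -0.4, -0.3]
gripper_width: 0.255
```

```bash
python3 v.py side s12 260 400 200 350 4
```

```text
16.9 [ 0.49794058 -0.30416927  0.23396464] [ 0.35050877 -0.93652629  0.00788144] [-1.55174313e+01  2.04800406e+01 -1.08201153e+01  1.91933865e-02
 -5.79546391e+01  1.26028793e+02]
```

View pics/s12.png

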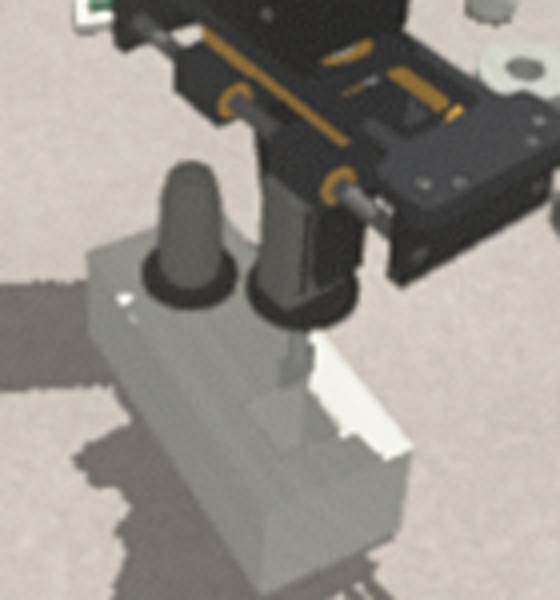

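move_arm(
  series=[
    [[0,0,0,0.01,0.01,-0.3,0],[0,0,0,0,0,-0.4,0],[0,0,0,0,0,-0.4,0],[0,0,0,0,0,-0.1,0],[0,0,0,0,0,0,0]],
  ],
)

```text
time_s: 17.52
tcp_pos: [0.5014, -0.3053, 0.1654]
ee_rot: [[0.022, 0.35, -0.936], [-0.008, -0.936, -0.351], [-1.0, 0.016, -0.018]]
wrist_force: [0.6, 0.1, -1.1]
gripper_width: 0.253
```

move_arm(
  series=[
    [[0.04,0.08,0,-0.04,0.02,-0.08,0],[0,0,0,0,0,-0.08,0],[0,0,0,0,0,-0.05,0],[0,0,0,0,0,0,0]],
  ],
)

```text
time_s: 18.02
tcp_pos: [0.5002, -0.3045, 0.1547]
ee_rot: [[0.015, 0.351, -0.936], [-0.004, -0.936, -0.351], [-1.0, 0.009, -0.013]]
wrist_force: [-0.0, -0.2, -1.7]
gripper_width: 0.25
```

move_arm(
  series=[
    [[0,0.03,0,-0.02,0.02,-0.07,0],[0,0,0,0,0,-0.04,0],[0,0,0,0,0,-0.03,0]],
  ],
)

```text
time_s: 18.4
tcp_pos: [0.4993, -0.3033, 0.1506]
ee_rot: [[0.011, 0.353, -0.936], [-0.006, -0.936, -0.353], [-1.0, 0.01, -0.009]]
wrist_force: [-2.3, 2.3, 7.7]
gripper_width: 0.253
```

move_arm(
  series=[
    [[0,0,0,0,0,0,0.35],[0,0,0,0,0,0,0.6],[0,0,0,0,0,0,1],[0,0,0,0,0,0,1],[0,0,0,0,0,0,1],[0,0,0,0,0,0,1],[0,0,0,0,0,0,1],[0,0,0,0,0,0,1]],
  ],
)

```text
time_s: 19.4
tcp_pos: [0.4996, -0.3033, 0.1505]
ee_rot: [[0.012, 0.353, -0.936], [-0.007, -0.936, -0.353], [-1.0, 0.01, -0.009]]
wrist_force: [-0.2, -0.5, 0.5]
gripper_width: 0.983
```

```bash
python3 v.py side s13 260 400 200 350 4
```

```text
19.45 [ 0.49960615 -0.30333609  0.15045646] [ 0.35290338 -0.93560239  0.01036217] [-15.3207496   25.74623305 -16.34477778   0.24771941 -47.14895741
 125.82227804]
```

View pics/s13.png

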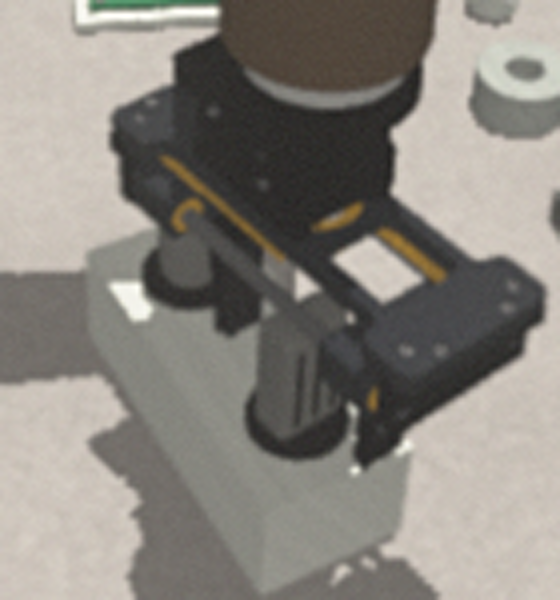

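Released, and the driver is hanging by its guard. I'll raise straight up and check.

move_arm(
  series=[
    [[0,0,0,0,0,0.3,1],[0,0,0,0,0,0.5,1],[0,0,0,0,0,0.7,1],[0,0,0,0,0,0.8,1],[0,0,0,-0.5,0.5,0.3,1],[0,0,0,-0.5,0.8,0,1],[0,0,0,-0.3,0.8,0,1],[0,0,0,0,0.8,0,1],[0,0,0,0,0,0,1],[0,0,0,0,0,0,1]],
  ],
)

```text
time_s: 20.7
tcp_pos: [0.4178, -0.1252, 0.3114]
ee_rot: [[0.015, 0.352, -0.936], [-0.005, -0.936, -0.352], [-1.0, 0.01, -0.012]]
wrist_force: [0.3, -0.4, 0.8]
gripper_width: 0.997
```

```bash
python3 v.py side s14 230 390 140 350 3;python3 v.py top t14 195 495 150 270 2; python3 - <<'E'
from h import *
for n,(u0,u1,v0,v1) in (("top",(380,480,190,260)),("side",(270,370,230,350))):
    W=cloud(n,np.load(f"pics/{'t14' if n=='top' else 's14'}.npy"));R=W[v0:v1,u0:u1].reshape(-1,3)
    q=R[(R[:,2]>.115)&(R[:,2]<.14)];_,l,c=cv2.kmeans(q[:,:2].astype(np.float32),2,None,(3,50,1e-6),5,0)
    for k in(0,1):
        g=q[l[:,0]==k];print(n,len(g),g.mean(0),cv2.minAreaRect((g[:,:2]*1000).astype(np.float32)))
E
```

```text
20.75 [ 0.41779963 -0.12546907  0.31133886] [ 0.35114229 -0.93626724  0.01013642] [  4.99110841   1.93662992 -23.04784045   0.41572369 -64.19557932
 105.39240369]
20.8 [ 0.41785364 -0.12577602  0.3111671 ] [ 0.35036863 -0.93655825  0.01002365] [  4.94717562   1.96933537 -23.03895742   0.41562881 -64.19536671
 105.38878435]
top 18 [ 0.49067192 -0.31387511  0.1264209 ] ((491.1177978515625, -313.8088073730469), (13.940196990966797, 6.522031307220459), 13.564671516418457)
top 13 [ 0.50761539 -0.30950285  0.12630319] ((508.33599853515625, -309.55712890625), (18.203386306762695, 4.899288654327393), 24.43991470336914)
side 274 [ 0.49687542 -0.30984516  0.1236651 ] ((497.96563720703125, -306.86956787109375), (36.598209381103516, 22.382509231567383), 19.171743392944336)
side 146 [ 0.47627595 -0.20986434  0.12310442] ((476.9232482910156, -206.5054168701172), (24.089069366455078, 26.352876663208008), 72.91749572753906)
```

View pics/s14.png

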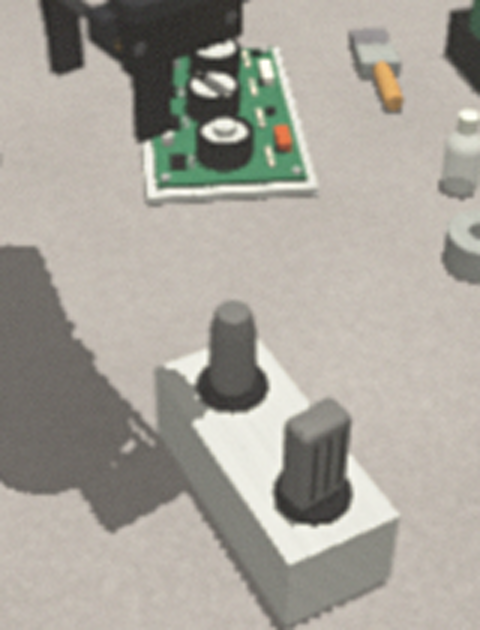

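View pics/t14.png

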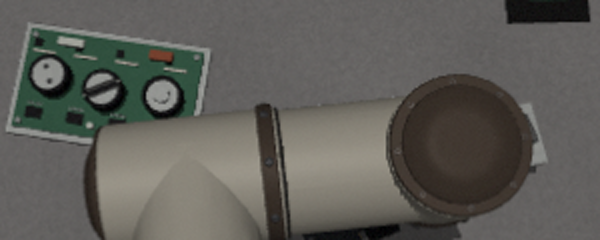

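```bash
python3 -c "
from station import r
print(r.finish_job())"
```

```text
the job is handed in; nothing more can be done
None
```

The slotted cap is turned clockwise to its stop, and the screwdriver is back upright in its pocket and released. I handed the job in at about 21 s of the allowed 58 s.

- **Blade in slot:** the wrist felt the slot floor with the tip at 34.8 mm; the floor is at 35 mm.
- **Cap at stop:** the turning moment rose from 0.04 to 0.58 N m as I kept turning. Afterwards the top picture showed the slot at about -68.7°, with the white ticks at -68.4°.
- **Driver stowed:** the wrist felt the guard touch at the same height it was gripped at. In the side view, the handle top measured 123.7 mm before the move and 123.7 mm after it. The robot was clear of everything at hand-in.

Two checks were less clean:
- **Camera disagreement:** the two cameras disagreed by about 3 mm in y, so I aimed for the slot at their average.
- **Last top view:** the arm hid most of the stand, so the final check of the driver rests on the side camera and the contact height.

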